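# Close the adhesive pot, then hold the UV pen lamp over the chip

## Robot

A 7-joint arm with a two-finger parallel gripper is mounted at the origin on the work surface; the furniture and walls round the work are solid. World frame = base frame: x ahead of the robot, y to its left, z up, the work surface at z = 0. Lengths are in m, angles in rad, forces in N, time in s.
With the tool pointing down it reaches from about 0.425 to 0.95 m from the base axis. Payload 4.7 kg.
Tool frame: the origin (TCP) lies between the finger pads; the fingertips stand 17 mm ahead of it and the grasp point (between the pads) lies 2 mm behind it; z points along the fingers, y is the line along which they close (so a half turn about z gives the same grasp; the last joint's range is limited). The gripper opens to 85 mm and grips with 20 to 120 N. Pads are 22 mm wide; open, the fingers measure 114 mm over their backs; the gripper's body (76 mm by 85 mm) begins 54 mm behind the grasp point. The pads swing forward as they close: fully open they stand 13 mm farther back than shut.
Start: joints at [-1.338, 0.469, -0.049, 1.532, 0.024, 1.141, -0.082], TCP at [0.175, 0.652, 0.248] pointing down, gripper open.
Joint ranges: [-2.59, 2.59], [-0.33, 1.99], [-1.39, 1.29], [0.1, 2.45], [-1.04, 4.18], [0.21, 1.99], [-2.66, 2.66]. Speed limits (rad/s): [2.57, 2.57, 3.14, 3.14, 3.14, 3.14, 3.14].

## Interface

Orientations are given as a unit quaternion [w, x, y, z].
In Python, from rig import bot, status, cams, hand_in gives the robot as it stands. The module is installed in compiled form; this text tells all that it offers. Calls block until the motion is done:
- bot.reach(position, orientation): joint-space move of the TCP to a pose.
- bot.move_straight(position, ori=None, rate=0.15, max_force=None): straight line of the TCP; ori=None keeps the orientation; rate is the mean speed in m/s. With max_force (N) it stops when the force on the tool has changed by that much, and returns True; else False.
- bot.goto_joints(angles): joint-space move.
- bot.ungrasp() and bot.gripper_close(): open the fingers fully, or close them until they stop; the grip force is fixed at half the most.
- bot.sleep(seconds).
- bot.inverse_kinematics(position, orientation): joint angles nearest the present ones, or None.
- status.read_state(): the state.
- cams.grab_frame(name): name is "scene" or "top" or "wrist"; returns the picture (384x512x3 uint8, blue, green, red); there is no depth.
- cams.get_calibration(name): a dict with "mtx" (3x3 intrinsics, pixels), "pose" (4x4, takes a point from camera to world coordinates); the wrist camera has in their place "hand_eye" (4x4, takes a point from camera to tool coordinates, whose origin is the TCP and whose axes are the flange's). Camera axes: x right, y down, z forward; pixel columns grow to the right and rows downward; lengths in m; the calibration is good to about 2 mm. A picture is of the moment at which its call begins: read the wrist's pose just before it. get_calibration takes no time and is no camera call.
A pose or a line that the arm cannot do raises bot.MotionError and nothing moves.
- hand_in(): hands the job in; it is judged then, once.
The state is a dict: "time_s": time; "joint_pos": joint angles; "qd": joint speeds; "effort": joint torques, N m; "tool_pos": TCP position; "tool_rot": TCP orientation; "contact_force": force on the tool from outside, world axes, zero at the start; "ft_torque": the same for the moment, N m; "gripper_width": opening from 0.0 (shut) to 1.0 (fully open); "gripper_force": force on a finger pad.
Only numpy, scipy, OpenCV 4.12 (cv2) and the standard library are available. Lean on these libraries where they do the work, as an engineer would, in place of code of your own. Each camera call takes 0.05 s, during which the arm holds its last target. There are 200 camera calls.

## Task

The adhesive in the pot hardens under ultraviolet light, so first press its loose lid down until it has snapped fully home and sits level. Only then draw the pen lamp out of its leaning charging stand, turn it upright with the lens pointing straight down, and hold it over the middle of the large square chip on the clamped board, the lens about 30 mm above the chip. Finish while still holding the lamp there in the gripper, steady; do not touch the board or its clamp, and leave the tape roll, the bottle and the yellow spool where they are.

Things in the scene. Friction and masses are not known exactly. Their poses are not given: they have to be found in the camera images.
- pot: black round adhesive pot with a paper band, fixed to the bench; body 74 mm across, shoulder at 40 mm, neck 59 mm across with four small sprung snap lugs, rim at 55 mm height. Origin: centre of its underside on the bench; z up.
- lid: grey ribbed snap lid, 72 mm across, loose on the pot's neck. Origin: centre of the underside of its flat top (the face that meets the rim); its top face is 4 mm higher, its skirt reaches 13 mm lower; z up. Loose it rests level on the lugs, its origin 64 mm above the pot's; seated, 55 mm above. It snaps home under about 5 N in its middle, 14 N at 12 mm off the middle.
- holder: black charging stand, fixed to the bench: base 108 x 68 x 16 mm, and a round sleeve 34 mm across that leans 40 degrees from the vertical towards the stand's own -x side (roughly towards the robot). The sleeve's bore is 24 mm wide and 84 mm deep. Origin: on the bench under the base; x, y, z are the stand's axes, z up.
- holder_mouth (a point): centre of the mouth of the sleeve of the stand, about 97 mm above the bench.
- lamp: straight aluminium pen lamp, 170 mm long, 20 mm across (the last 18 mm at the lens end taper to 14 mm), 63 to 126 g, centre of mass 75 mm from the lens face. Starts lens down in the sleeve of the stand, its upper 86 mm sticking out towards the robot. Origin: centre of its lens face; +z runs along the lamp to the black rubber button on its tail, so z straight up means lens straight down.
- board: green circuit board, 75 (x) x 100 (y) mm, held level in a low aluminium clamp that is fixed to the bench; nothing on it or its clamp stands higher than 10 mm above its origin. Origin: middle of its underside, 14 mm above the bench.
- chip_top (a point): centre of the top face of the large square black chip (26 x 26 mm) in the middle of the board, 20 mm above the bench.
- tape: roll of amber film tape, 60 mm across, 16 mm high, lying flat; a bystander. Origin: centre of its underside.
- flux: white bottle with red cap and thin needle, 34 mm across, 95 mm high, standing; a bystander. Origin: centre of its underside.
- wick: flat yellow spool, 36 mm across, 10 mm high, lying; a bystander. Origin: centre of its underside.
Mind the look-alikes: they are no part of the job. Leave any purple look-alike of the pot alone.

How it is judged:
On the way, in this order (a step that is already met when the one before it is completed fails the run):
1. the lid is snapped fully home and level on the pot (z of lid in the frame of pot between 0.052 and 0.0575 m and horizontal distance between lid and pot below 0.004 m and angle between lid's own z axis and vertical below 0.06 rad), for 0.2 s.
2. the lamp is drawn clear of its stand and hangs in the gripper alone (distance between lamp and holder above 0.11 m and contact force between lamp and holder below 0.1 N and contact force between lamp and board below 0.1 N and contact force between lamp and pot below 0.1 N and contact force between lamp and lid below 0.1 N and contact force between lamp and the fingers above 1 N), for 0.2 s.
At the end, for the whole second after the job is handed in: The lid is seated on the pot (within 2.5 mm of the rim, level within 3 degrees); the gripper holds the lamp, still and touching nothing else, lens down within 8.5 degrees of plumb, the lens face 18 to 42 mm above the chip's top and within 12 mm of its centre sideways (all of step 1 and angle between lamp's own z axis and vertical below 0.15 rad and horizontal distance between lamp and chip_top below 0.012 m and z of lamp in the frame of chip_top between 0.018 and 0.042 m and linear speed of lamp below 0.02 m/s and contact force between lamp and holder below 0.1 N and contact force between lamp and board below 0.1 N and contact force between lamp and pot below 0.1 N and contact force between lamp and lid below 0.1 N and contact force between lamp and the fingers above 1 N); the arm keeps its last pose, push and grip.
It fails at once if the lamp leaves its seat in the stand before the lid is home (not (z of lid in the frame of pot between 0.052 and 0.0575 m and horizontal distance between lid and pot below 0.004 m and angle between lid's own z axis and vertical below 0.06 rad) and distance of lamp from where it was at the start of the episode above 0.03 m).
It fails at once if the board or its clamp is touched (contact force between board and anything else above 1 N).
It fails at once if a bystander is shifted by more than 30 mm (distance of any of tape, flux, wick from where it was at the start of the episode above 0.03 m).
It also fails if it takes over 53 s, if anything falls off the work surface, if the arm or the gripper's body presses on something with over 40 N, if the wrist force passes 120 N, or if a joint passes its speed limit or range.

## Working session

There is one attempt and no reset: what is moved stays moved. The work goes in short steps, each a Python script; the robot and the scene stay as the last script left them, time stands still between calls to the robot, and variables do not carry over. Pictures are saved under pics/ and viewed, at most 10 in all, crops included, and the job is handed in when it is done.

```bash
mkdir -p pics; python3 - <<'E'
from rig import bot,status,cams
import cv2,numpy as np
s=status.read_state();print(s['time_s'],s['tool_pos'],s['tool_rot'],s['contact_force'])
for n in("scene","top","wrist"):
    cv2.imwrite(f"pics/{n}0.png",cams.grab_frame(n))
    c=cams.get_calibration(n);print(n,{k:np.round(v,4).tolist() for k,v in c.items()})
a=cv2.imread("pics/scene0.png");b=cv2.imread("pics/top0.png")
E
```

```text
0.0 [0.17450784 0.65146345 0.24722827] [-1.03900746e-04  1.30494147e-01  9.91448578e-01 -9.91687228e-04] [ 0.52907541 -0.45577746 -0.00811515]
scene {'mtx': [[455.669, 0.0, 258.9248], [0.0, 455.669, 193.508], [0.0, 0.0, 1.0]], 'pose': [[0.4601, -0.5727, 0.6785, -0.3064], [-0.8878, -0.3071, 0.3428, -0.3058], [0.0121, -0.7601, -0.6497, 0.8611], [0.0, 0.0, 0.0, 1.0]]}
top {'mtx': [[383.8472, 0.0, 249.259], [0.0, 383.8472, 189.7003], [0.0, 0.0, 1.0]], 'pose': [[-0.0226, -0.9918, 0.1255, 0.3654], [-0.9996, 0.0244, 0.0125, 0.1171], [-0.0155, -0.1252, -0.992, 0.9893], [0.0, 0.0, 0.0, 1.0]]}
wrist {'mtx': [[307.9471, 0.0, 258.4069], [0.0, 307.9471, 185.846], [0.0, 0.0, 1.0]], 'hand_eye': [[0.0003, -0.9536, -0.3012, 0.0769], [1.0, 0.0004, -0.0004, -0.0007], [0.0005, -0.3012, 0.9536, -0.126], [0.0, 0.0, 0.0, 1.0]]}
```

View pics/scene0.png

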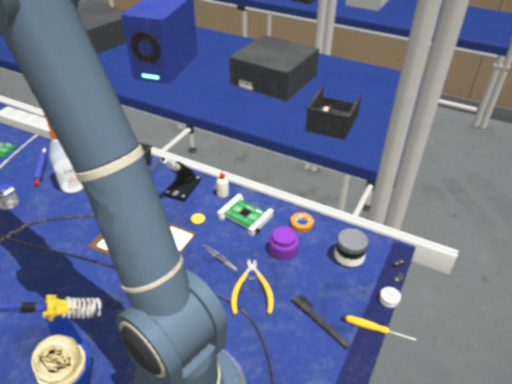

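View pics/top0.png

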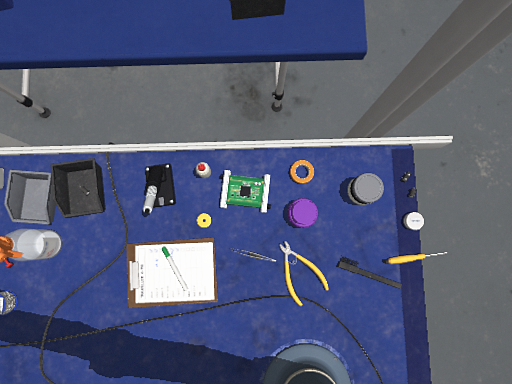

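The pot with the grey lid is at scene (351,245) and top (365,188). The purple look-alike is at top (303,213) and scene (284,241). The stand and lamp are at top (155,190) and scene (180,178), and the board chip is at top (245,191). Things that could be mistaken for them: for the lid, the white cap at top (413,221); for the lamp, the green pen on the clipboard at (175,268). I'll check in one enlarged montage.

```bash
python3 - <<'E'
import cv2,numpy as np
a=cv2.imread("pics/scene0.png");b=cv2.imread("pics/top0.png")
def c(im,x,y,w=66,h=50): return cv2.resize(im[y:y+h,x:x+w],(396,300),interpolation=cv2.INTER_CUBIC)
cv2.imwrite("pics/m1.png",np.vstack([np.hstack([c(b,130,160),c(b,332,163)]),np.hstack([c(a,145,145),c(a,320,222)])]))
cv2.imwrite("pics/m2.png",np.hstack([c(b,212,166),c(a,212,188)]))
E
```

```text
(no output)
```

View pics/m1.png

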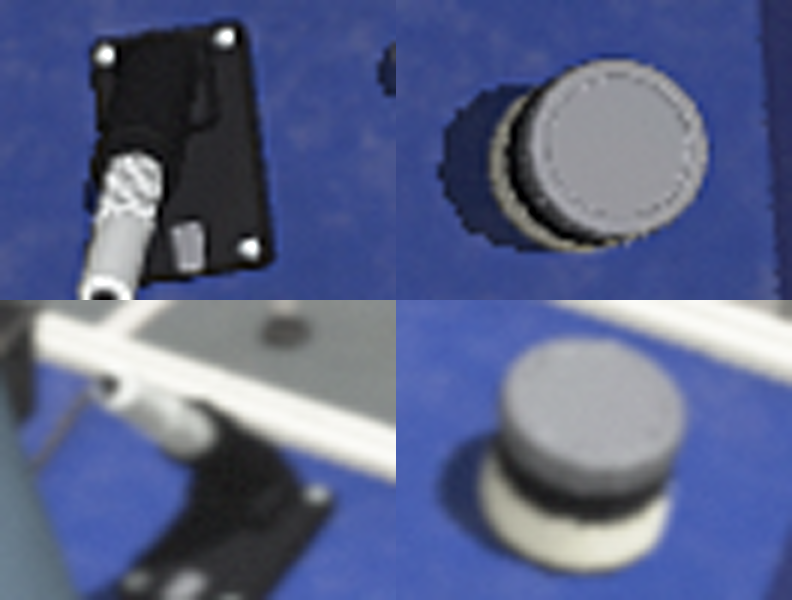

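View pics/m2.png

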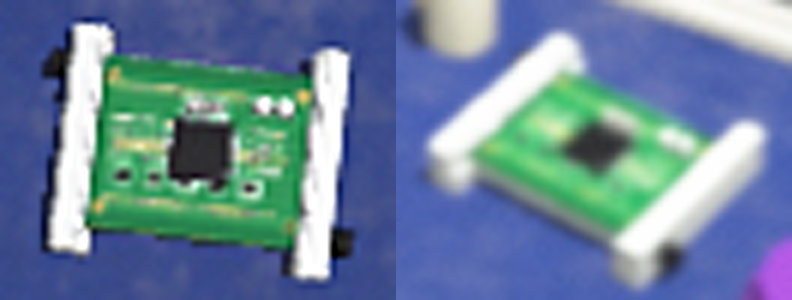

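The grey lid sits on the cream-banded pot, confirmed: lid centre is top (369.3,187.7), scene (352.8,239). The lamp leans from its mouth at about top (152.5,188) towards its tail at about (147,211). In the scene view the mouth is at (179,168) and the tail at (162.5,159). The chip is at top (245.5,191.2), scene (246,211.8).

```bash
cat > h.py <<'E'
import numpy as np,cv2
from scipy.spatial.transform import Rotation as R
from rig import bot,status,cams
def q2r(q): return R.from_quat(np.r_[q[1:],q[0]])
def r2q(r): x=r.as_quat(); return np.r_[x[3],x[:3]]
def pose(state):
    T=np.eye(4);T[:3,:3]=q2r(state['tool_rot']).as_matrix();T[:3,3]=state['tool_pos'];return T
def ray(K,T,px):
    d=T[:3,:3]@np.linalg.solve(K,[px[0],px[1],1.]);return T[:3,3],d/np.linalg.norm(d)
def fixed(n,px):
    c=cams.get_calibration(n);return ray(c['mtx'],c['pose'],px)
def tri(rays):
    A=np.zeros((3,3));b=np.zeros(3)
    for o,d in rays:
        P=np.eye(3)-np.outer(d,d);A+=P;b+=P@o
    x=np.linalg.solve(A,b)
    return x,max(np.linalg.norm((np.eye(3)-np.outer(d,d))@(x-o)) for o,d in rays)
def atz(r,z): o,d=r;return o+d*(z-o[2])/d[2]
def snap(name):
    s=status.read_state();im=cams.grab_frame('wrist');cv2.imwrite(f'pics/{name}.png',im);np.save(f'pics/{name}.npy',pose(s));return im
def wr(name,px):
    c=cams.get_calibration('wrist');return ray(c['mtx'],np.load(f'pics/{name}.npy')@c['hand_eye'],px)
def proj(T,K,X):
    p=np.linalg.inv(T)@np.r_[X,1];p=K@p[:3];return p[:2]/p[2]
E
python3 - <<'E'
from h import *
for n,t,s,z in(("lidtop",(369.3,187.7),(352.8,239),.068),("chip",(245.5,191.2),(246,211.8),.02),("mouth",(152.5,187.5),(179.2,168.3),.097),("tail",(147.2,212),(162.5,159.2),.16)):
    a,b=fixed("top",t),fixed("scene",s);print(n,*tri([a,b]),atz(a,z),atz(b,z))
for p in((147.5,169.2),(167.5,166.2),(171.7,201.2)):print(atz(fixed("top",p),.016))
E
```

```text
lidtop [ 0.48069097 -0.16256903  0.06529348] 0.0013173787718906646 [ 0.47969724 -0.16053478  0.068     ] [ 0.47902003 -0.1640764   0.068     ]
chip [0.48604711 0.13637962 0.019803  ] 0.0030835948567032056 [0.48440403 0.13900328 0.02      ] [0.48759284 0.13371726 0.02      ]
mouth [0.49340821 0.35491211 0.08467821] 0.005067883801882081 [0.48908609 0.3560254  0.097     ] [0.48262721 0.33965847 0.097     ]
tail [0.42801086 0.34834479 0.16037416] 0.0020363954683647718 [0.42695843 0.35022226 0.16      ] [0.42910795 0.34667038 0.16      ]
[0.54836023 0.39111244 0.016     ]
[0.55491502 0.33929858 0.016     ]
[0.46378414 0.32815914 0.016     ]
```

```bash
cat >> h.py <<'E'
def down(yaw_deg): # tool z down, tool x at azimuth yaw
    return r2q(R.from_euler('z',yaw_deg,degrees=True)*R.from_euler('x',180,degrees=True))
def st():
    s=status.read_state();print('t',round(s['time_s'],2),np.round(s['tool_pos'],4),'F',np.round(s['contact_force'],1),'w',round(s['gripper_width'],3),'gf',np.round(s['gripper_force'],1));return s
E
python3 - <<'E'
from h import *
bot.gripper_close()
P=np.array([.4797,-.1623]);q=down(71)
try: bot.reach([*P,.22],q)
except Exception as e: print(e);q=down(90);bot.reach([*P,.22],q)
snap('w_lid');st()
bot.move_straight([*P,.105],rate=.15);st()
print(bot.move_straight([*P,.072],rate=.025,max_force=22));st()
bot.move_straight([*P,.2],rate=.2);snap('w_lid2');st()
a=cv2.imread('pics/w_lid.png');b=cv2.imread('pics/w_lid2.png')
cv2.imwrite('pics/m3.png',cv2.resize(np.hstack([a,b]),(800,300)))
E
```

```text
t 4.02 [ 0.4801 -0.1616  0.2199] F [0.2 0.5 0.3] w 0.004 gf 0.0
t 4.93 [ 0.4803 -0.1627  0.1057] F [ 0.7 -0.2 -0.1] w -0.002 gf 0.0
True
t 6.01 [ 0.4796 -0.1623  0.0761] F [-0.9  1.3  5.8] w -0.006 gf 3.2
t 6.83 [ 0.4788 -0.1617  0.1987] F [ 0.   0.9 -0.6] w 0.0 gf 0.0
```

View pics/m3.png

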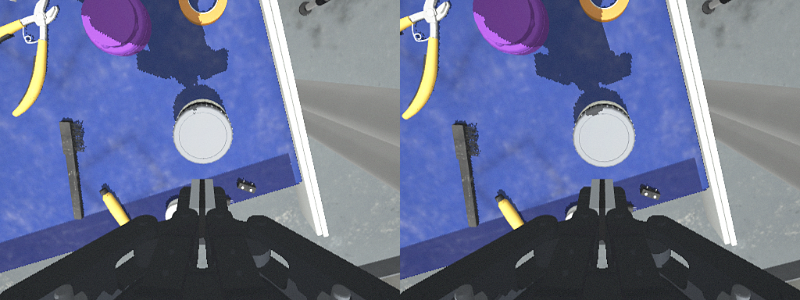

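The lid went home: the fingertip stopped at z = 0.059, which is the seated top height. The second wrist view shows the skirt gap closed. Next are wrist views of the chip and the lamp, two places each.

```bash
python3 - <<'E'
from h import *
c=cams.get_calibration('wrist');tiles=[]
def crop(name,X,w):
    im=cv2.imread(f'pics/{name}.png');u=proj(np.load(f'pics/{name}.npy')@c['hand_eye'],c['mtx'],X);h=w*3//4
    x0=int(np.clip(u[0]-w/2,0,512-w));y0=int(np.clip(u[1]-h/2,0,384-h))
    print(name,np.round(u,1),'off',x0,y0,'scale',400/w)
    tiles.append(cv2.resize(im[y0:y0+h,x0:x0+w],(400,300),interpolation=cv2.INTER_CUBIC))
C=np.array([.486,.136,.02]);L=np.array([.455,.352,.13])
for n,p,yaw,X,w in(('c1',(.486,.09,.22),100,C,100),('c2',(.486,.18,.22),105,C,100),('l1',(.455,.27,.27),115,L,160),('l2',(.46,.39,.27),125,L,160)):
    bot.reach(p,down(yaw));bot.sleep(.15);snap(n);crop(n,X,w)
st()
cv2.imwrite('pics/m4.png',np.vstack([np.hstack(tiles[:2]),np.hstack(tiles[2:])]))
bot.ungrasp()
u=np.array([-np.sin(np.radians(40))*np.cos(np.radians(6.5)),-np.sin(np.radians(40))*np.sin(np.radians(6.5)),np.cos(np.radians(40))])
tail=np.array([.428,.348,.163])
for sg in(1,-1):
    z=-u;y=sg*np.cross([0,0,1],z);y/=np.linalg.norm(y);x=np.cross(y,z);q=r2q(R.from_matrix(np.c_[x,y,z]))
    for d in(-.03,.04,.09,.13): 
        j=bot.inverse_kinematics(tail+u*d,q);print(sg,d,None if j is None else np.round(j,2))
for yaw in range(0,360,45):
    j=bot.inverse_kinematics([.486,.136,.188],down(yaw));print(yaw,None if j is None else np.round(j,2))
E
```

```text
c1 [265.9 117.7] off 215 80 scale 4.0
c2 [248.4 198. ] off 198 160 scale 4.0
l1 [300.9  88.5] off 220 28 scale 2.5
l2 [230.7 205. ] off 150 145 scale 2.5
t 10.13 [0.4606 0.3884 0.2702] F [0.1 0.4 0.6] w 0.001 gf 0.0
1 -0.03 [-1.6   0.41  0.74  2.3   1.4   0.24 -0.62]
1 0.04 [-1.9   0.26  0.95  2.33  1.04  0.37 -0.26]
1 0.09 [-1.9   0.08  0.8   2.33  1.04  0.61 -0.27]
1 0.13 [-1.9  -0.03  0.68  2.32  1.    0.78 -0.25]
-1 -0.03 [-1.12  0.33  0.14  2.28  1.47  0.47  2.49]
-1 0.04 [-0.09  0.41 -1.17  2.25  1.43  0.98  2.61]
-1 0.09 None
-1 0.13 None
0 [-1.24  0.46  1.17  2.04 -0.52  0.97 -1.37]
45 [-1.15  0.39  1.02  2.04 -0.42  0.93 -0.7 ]
90 [-1.05  0.34  0.87  2.03 -0.33  0.91 -0.01]
135 [-0.94  0.31  0.72  2.03 -0.26  0.89  0.7 ]
180 [-0.82  0.28  0.56  2.02 -0.19  0.89  1.41]
225 [-0.7   0.27  0.41  2.02 -0.14  0.88  2.14]
270 [ 0.54  0.52 -1.17  1.95  0.56  1.04  2.26]
315 [-1.28  0.53  1.27  2.04 -0.6   1.02 -2.07]
```

View pics/m4.png

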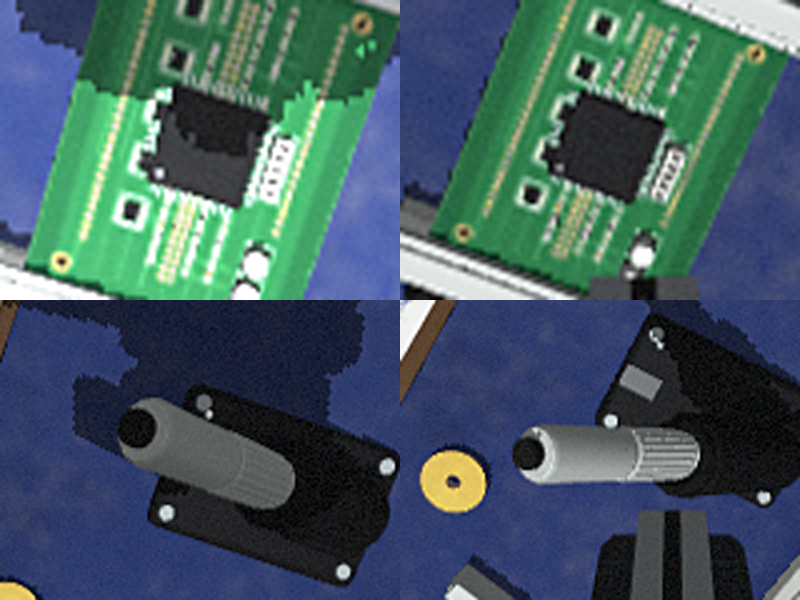

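Chip centre is at c1 (267.8,117) and c2 (250.5,197). In tile pixels, the lamp button is at l1 (137,428) and l2 (528,453). The knurl boundary is at (239,468) and (636,454), and the lamp enters the sleeve at (280,484) and (690,453).

```bash
python3 - <<'E'
from h import *
print('chip',*tri([wr('c1',(267.8,117)),wr('c2',(250.5,197))]),*[atz(wr(n,p),.02) for n,p in(('c1',(267.8,117)),('c2',(250.5,197)))])
f=lambda a:(a[0]/2.5+220,(a[1]-300)/2.5+28)
g=lambda a:((a[0]-400)/2.5+150,(a[1]-300)/2.5+145)
X={}
for n,a,b in(('button',(137,428),(528,453)),('ring',(239,468),(636,454)),('mouth',(280,484),(690,453))):
    X[n],r=tri([wr('l1',f(a)),wr('l2',g(b))]);print(n,X[n],r)
for k in('ring','mouth'):
    v=X['button']-X[k];n=np.linalg.norm(v);v/=n;print(n,v,'tilt',np.degrees(np.arccos(v[2])),'az',np.degrees(np.arctan2(v[1],v[0])))
c=cams.get_calibration('wrist')
az=np.radians(186.5)
t=np.radians(40);u=np.array([np.sin(t)*np.cos(az),np.sin(t)*np.sin(az),np.cos(t)])
# reproj of a model axis
for n,inv in(('l1',lambda p:((p[0]-220)*2.5,(p[1]-28)*2.5+300)),('l2',lambda p:((p[0]-150)*2.5+400,(p[1]-145)*2.5+300))):
    for s in(0,.04,.08): print(n,s,np.round(inv(proj(np.load(f'pics/{n}.npy')@c['hand_eye'],c['mtx'],X['button']-u*s)),0))
# base screws at z=.016
for n,F,pts in(('l1',f,[(205,402),(167,513),(344,572),(388,467)]),('l2',g,[(657,334),(611,422),(764,497)])):
    for p in pts: print(n,atz(wr(n,F(p)),.016))
E
```

```text
chip [0.48727405 0.13687566 0.01780197] 0.00015163785485877406 [0.48702563 0.13704147 0.02      ] [0.48728229 0.13765837 0.02      ]
button [0.43073053 0.34801905 0.15965728] 1.4148417460934391e-05
ring [0.46902237 0.35295496 0.11665777] 0.0010019322911852418
mouth [0.49237073 0.35609851 0.0864993 ] 1.0071911741486217e-05
0.05778914750085088 [-0.66261294 -0.0854124   0.74407581] tilt 41.92022032649417 az -172.6549387956875
0.09600459385776378 [-0.64205466 -0.08415706  0.76202586] tilt 40.356880105698565 az -172.53254904282215
l1 0 [137. 428.]
l1 0.04 [206. 457.]
l1 0.08 [259. 479.]
l2 0 [528. 453.]
l2 0.04 [605. 454.]
l2 0.08 [667. 454.]
l1 [0.45909851 0.37788028 0.016     ]
l1 [0.46544022 0.32572486 0.016     ]
l1 [0.55710068 0.33691271 0.016     ]
l1 [0.55078838 0.38860084 0.016     ]
l2 [0.45892801 0.3774757  0.016     ]
l2 [0.46578509 0.32514313 0.016     ]
l2 [0.55701952 0.33659189 0.016     ]
```

```bash
cat >> h.py <<'E'
_t,_a=np.radians([40,187]);U=np.array([np.sin(_t)*np.cos(_a),np.sin(_t)*np.sin(_a),np.cos(_t)])
TAIL=np.array([.4307,.348,.1605]);CHIP=np.array([.4868,.1370,.02])
def axq(roll):
    z=-U;y=np.cross([0,0,1],z);y/=np.linalg.norm(y);x=np.cross(y,z)
    return r2q(R.from_matrix(np.c_[x,y,z])*R.from_euler('z',roll,degrees=True))
E
python3 - <<'E'
from h import *
lo=np.array([-2.59,-.33,-1.39,.1,-1.04,.21,-2.66]);hi=np.array([2.59,1.99,1.29,2.45,4.18,1.99,2.66])
for r in range(-180,180,30):
    o=[]
    for d in(-.034,.06,.12):
        j=bot.inverse_kinematics(TAIL+U*d,axq(r));o.append(None if j is None else (np.round(j,2).tolist(),round(float(np.min(np.r_[j-lo,hi-j])),2)))
    print(r,*o)
E
```

```text
-180 ([-1.58, 0.43, 0.74, 2.3, 1.48, 0.22, 2.45], 0.01) ([-0.09, 0.35, -1.17, 2.25, 1.37, 0.94, 2.65], 0.01) None
-150 ([-1.58, 0.43, 0.74, 2.3, 1.48, 0.22, 1.93], 0.01) ([-0.09, 0.35, -1.17, 2.25, 1.37, 0.94, 2.13], 0.2) ([-0.05, 0.15, -1.2, 2.25, 1.14, 0.85, 2.28], 0.19)
-120 ([-1.58, 0.43, 0.74, 2.3, 1.48, 0.22, 1.4], 0.01) ([-0.37, 0.23, -0.81, 2.26, 1.29, 0.78, 1.64], 0.19) ([-0.22, 0.11, -1.01, 2.25, 1.1, 0.8, 1.79], 0.2)
-90 ([-1.54, 0.41, 0.69, 2.3, 1.49, 0.24, 0.88], 0.03) ([-1.52, 0.15, 0.46, 2.32, 1.14, 0.54, 1.22], 0.13) ([-1.6, 0.01, 0.41, 2.31, 1.01, 0.72, 1.32], 0.14)
-60 ([-1.58, 0.43, 0.74, 2.3, 1.48, 0.22, 0.36], 0.01) ([-1.63, 0.15, 0.58, 2.33, 1.12, 0.52, 0.71], 0.12) ([-1.69, 0.0, 0.51, 2.32, 1.01, 0.72, 0.79], 0.13)
-30 ([-1.58, 0.43, 0.74, 2.3, 1.48, 0.22, -0.17], 0.01) ([-1.77, 0.17, 0.74, 2.33, 1.1, 0.49, 0.21], 0.12) ([-1.8, -0.0, 0.62, 2.32, 1.02, 0.72, 0.27], 0.13)
0 ([-1.58, 0.43, 0.74, 2.3, 1.48, 0.22, -0.69], 0.01) ([-1.9, 0.19, 0.91, 2.34, 1.06, 0.45, -0.27], 0.11) ([-1.89, -0.01, 0.71, 2.32, 1.02, 0.72, -0.25], 0.13)
30 ([-1.58, 0.43, 0.74, 2.3, 1.48, 0.22, -1.22], 0.01) ([-1.96, 0.2, 0.98, 2.34, 1.03, 0.43, -0.76], 0.11) ([-1.71, 0.0, 0.53, 2.32, 1.02, 0.72, -0.78], 0.13)
60 ([-0.78, 0.36, -0.24, 2.26, 1.54, 0.59, -1.71], 0.19) ([-2.03, 0.23, 1.07, 2.34, 0.99, 0.39, -1.24], 0.11) ([-1.67, 0.01, 0.48, 2.32, 1.01, 0.72, -1.3], 0.13)
90 ([-0.07, 0.66, -1.18, 2.23, 1.66, 1.1, -2.16], 0.21) ([-2.05, 0.24, 1.1, 2.34, 0.97, 0.38, -1.75], 0.11) ([-1.55, 0.01, 0.36, 2.31, 1.01, 0.72, -1.82], 0.14)
120 None ([-1.98, 0.21, 1.01, 2.34, 1.02, 0.42, -2.32], 0.11) ([-1.57, 0.01, 0.38, 2.31, 1.01, 0.72, -2.35], 0.14)
150 None ([-2.14, 0.31, 1.24, 2.34, 0.81, 0.31, -2.64], 0.02) None
```

```bash
python3 - <<'E'
from h import *
q=axq(0)
bot.goto_joints([-.22,.11,-1.01,2.25,1.10,.80,-.30]);s=st();print(TAIL+U*.12,s['tool_rot'],q)
bot.move_straight(TAIL+U*.12,ori=q)
bot.move_straight(TAIL+U*.05,ori=q,rate=.12);s=st();print(np.round(s['joint_pos'],2))
snap('g1')
print(bot.move_straight(TAIL-U*.034,ori=q,rate=.06,max_force=8));s=st();print(np.round(s['joint_pos'],2),TAIL-U*.034)
snap('g2')
cv2.imwrite('pics/sc2.png',cams.grab_frame('scene'))
a,b,t=[cv2.imread(f'pics/{n}.png') for n in('g1','g2','sc2')]
k=lambda i:cv2.resize(i,(400,300),interpolation=cv2.INTER_CUBIC)
cv2.imwrite('pics/m5.png',np.vstack([np.hstack([k(a),k(b)]),np.hstack([k(t[110:230,110:270]),k(t[215:290,310:410])])]))
E
```

```text
t 12.41 [0.3535 0.3425 0.2535] F [0.3 0.1 0.4] w 0.999 gf 0.0
[0.35414044 0.33859967 0.25242533] [ 0.34135701 -0.06275483  0.93755133  0.02312408] [ 0.34138221 -0.05736686  0.9379399   0.02087983]
t 13.39 [0.3985 0.3445 0.1991] F [-0.5  0.5 -0.1] w 1.0 gf 0.0
[-0.27  0.29 -0.93  2.26  1.35  0.83 -0.49]
False
t 14.99 [0.4523 0.3509 0.1348] F [ 0.5  0.8 -0.1] w 0.996 gf 0.0
[-0.3   0.48 -0.83  2.24  1.6   0.85 -0.63] [0.45239188 0.35066343 0.13445449]
```

View pics/m5.png

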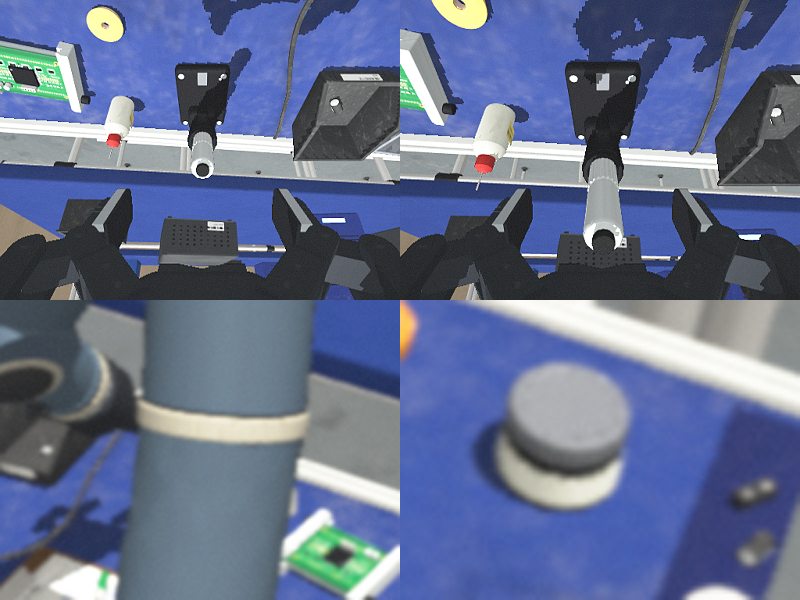

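Lamp tail is centred between the open fingers (tile 600,240), and the lid is level on the pot. I'll close and draw it out.

```bash
python3 - <<'E'
from h import *
q=axq(0)
bot.gripper_close();bot.sleep(.2);st()
bot.move_straight(TAIL-U*.0,ori=q,rate=.06);st()
bot.move_straight(TAIL+U*.1,ori=q,rate=.12);s=st();print(np.round(s['joint_pos'],2))
for p,r in(((.40,.26,.34),.15),((CHIP[0],CHIP[1],.28),.15)):
    try: bot.move_straight(p,ori=down(187),rate=r)
    except bot.MotionError as e:
        print('ERR',e,bot.inverse_kinematics(p,down(187)));break
    s=st();print(np.round(s['joint_pos'],2))
E
```

```text
t 15.92 [0.4522 0.351  0.1345] F [-1.5  0.9  1.3] w 0.217 gf 58.4
t 16.63 [0.4307 0.3478 0.1605] F [ 0.6  0.1 -1. ] w 0.216 gf 58.5
t 17.62 [0.3671 0.3397 0.2365] F [-0.6 -0.  -0.4] w 0.221 gf 58.5
[-0.23  0.16 -0.99  2.26  1.18  0.81 -0.37]
t 19.43 [0.3995 0.2601 0.3398] F [-0.5  0.2 -0.4] w 0.216 gf 58.5
[ 0.21  0.16 -0.97  1.82  0.14  1.24  0.89]
t 20.66 [0.4864 0.1382 0.2805] F [-0.6 -0.7  0. ] w 0.218 gf 58.5
[ 0.38  0.27 -0.87  1.85  0.22  1.13  1.12]
```

```bash
python3 - <<'E'
from h import *
bot.move_straight([CHIP[0],CHIP[1],.200],ori=down(187),rate=.08);bot.sleep(.3);s=st()
w=snap('f1');sc=cams.grab_frame('scene');tp=cams.grab_frame('top');cv2.imwrite('pics/sc3.png',sc)
lens=s['tool_pos']-np.array([0,0,.136]);tl=s['tool_pos']+np.array([0,0,.034])
c=cams.get_calibration('scene');cw=cams.get_calibration('wrist');T=np.load('pics/f1.npy')@cw['hand_eye']
for X in(CHIP,lens,tl):print(proj(c['pose'],c['mtx'],X),proj(T,cw['mtx'],X))
k=lambda i:cv2.resize(i,(400,300),interpolation=cv2.INTER_CUBIC)
cv2.imwrite('pics/m6.png',np.vstack([np.hstack([k(w),k(w[160:340,150:390])]),np.hstack([k(sc[150:240,190:310]),k(tp)])]))
E
```

```text
t 22.11 [0.4869 0.137  0.2003] F [-0.5  0.3 -1.2] w 0.217 gf 58.5
[244.79769046 211.58707514] [259.23340529 167.48447557]
[244.69283809 199.29946358] [259.28213174 179.83609   ]
[244.11373856 146.22718305] [260.16168075 313.31496448]
```

View pics/m6.png

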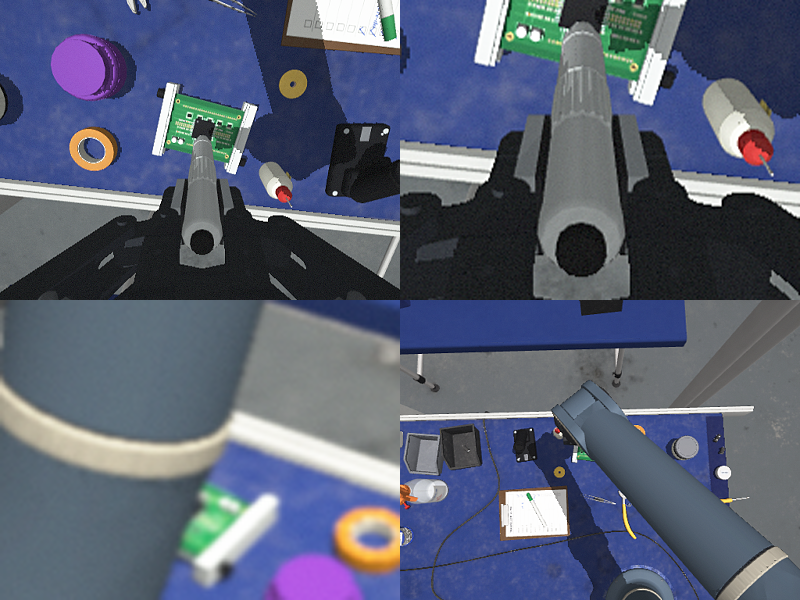

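The wrist view shows the lens rim at about (261,175) against about (259,173) predicted, and the tail button at (258.6,310) against (260,313). So the lamp hangs plumb and unslipped over the chip. I'll lower it the last 14 mm and hand in.

```bash
python3 - <<'E'
from h import *
from rig import hand_in
print(bot.move_straight([CHIP[0],CHIP[1],.187],ori=down(187),rate=.04,max_force=6));bot.sleep(.6);s=st();print(np.abs(s['qd']).max())
print(hand_in())
E
```

```text
False
t 23.33 [0.4868 0.137  0.187 ] F [-0.1  0.  -2.1] w 0.218 gf 58.5
0.0014842780187588253
the job is handed in; nothing more can be done
None
```

I handed the job in at 23.3 s: the lid is snapped home on the pot, and the gripper is holding the lamp steady and lens down, about 30 mm above the middle of the chip; no verdict came back.

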